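# Free a vial rack on the orbital shaker and hold it up level

## Task

The shaker has stopped: free the vial rack by turning the T-handle of its quarter-turn hold-down counter-clockwise until it clicks past its detent into the open position, then take the rack by its carrying handle and lift it straight up, level, with all its vials still in it. Hold it steady and level over its place, at least 5 cm above the shaker's platform, so that the platform can be wiped, and finish while still holding it there. Leave the bottle, the jar and the stone beside the shaker alone.

Things in the scene. Friction and masses are not known exactly. Their poses are not given: they have to be found in the camera images.
- shaker: Compact orbital shaker on the bench, fixed, switched off. White housing 270 x 310 mm, sloped grey console on its own -x side reaching 203 mm from the origin. Origin: centre of the underside. On top an aluminium platform, 260 (x) x 316 (y) mm, top face 105 mm up. The rack sits there in a steel frame (rails 7 mm high, 1.5 mm play all round) centred at y +45 mm; the hold-down's axis is at x 0, y -70 mm.
- seat (a point): Centre of the rack's place on the platform's top face (on the shaker at x 0, y +45, z 105 mm); axes as the shaker's.
- clamp (a joint): Turn of the quarter-turn hold-down about its upright axis, rad: 0 locked (so at the start), grows counter-clockwise seen from above, 1.57 fully open at its stop. An over-centre spring is its detent: it resists with about 0.07 to 0.13 N m up to half-way (0.785 rad; let go before, it springs back to 0), then snaps it on to 1.57. Open means past 1.2 rad.
- clamp_grip (a point): Centre of the hold-down's black T-handle, on its turning axis, 68 mm above the platform's top (173 mm above the bench): a bar 12 mm thick, 50 mm long, 16 mm high, on a 12 mm spindle. Its length lies along this point's y axis, which turns with it; locked, +y points along the shaker's +y, to the rack.
- dog_tip (a point): Tip of the hold-down's dog: a steel finger 14 mm wide, 6 mm thick, that reaches 53 mm from the turning axis along the T-handle's +y. Its underside is 12 mm above the platform; locked, it overlaps the rack's 10 mm thick foot flange by about 10 mm, 2 mm above it, and keeps the rack from being lifted.
- rack: White plastic vial rack, loose, 0.29 to 0.47 kg empty. Origin: centre of its underside; long side along y, axes as the shaker's. Foot flange 100 (x) x 144 (y) x 10 mm; block 92 x 116 mm, 40 mm high, with 2 x 3 sockets 28.5 mm wide at x -24, 24 and y -36, 0, 36 mm, floors 10 mm up. Five vials of 0.03 to 0.07 kg stand in it, one socket is empty; their caps end 70 mm above the rack's underside.
- rack_handle (a point): Middle of the rack's carrying handle: a steel bar along the rack's y axis over the middle of the rack, 12 mm thick (x), 14 mm high, 86 mm long, its centre 99 mm above the rack's underside (204 mm above the bench at the start). It stands on two posts, 8 x 6 mm, at y = -36 and 36 mm; axes as the rack's.
- vial1: One of the five equal amber vials in the rack: 27 mm diameter, 60 mm high, black cap. Origin: centre of its underside. Which socket it stands in varies.
- vial2: One of the five equal amber vials in the rack: 27 mm diameter, 60 mm high, black cap. Origin: centre of its underside. Which socket it stands in varies.
- vial3: One of the five equal amber vials in the rack: 27 mm diameter, 60 mm high, black cap. Origin: centre of its underside. Which socket it stands in varies.
- vial4: One of the five equal amber vials in the rack: 27 mm diameter, 60 mm high, black cap. Origin: centre of its underside. Which socket it stands in varies.
- vial5: One of the five equal amber vials in the rack: 27 mm diameter, 60 mm high, black cap. Origin: centre of its underside. Which socket it stands in varies.
- reagent_bottle: Amber reagent bottle, 74 mm diameter, 155 mm high, on the bench on the shaker's +y side. Origin: centre of its underside. Leave alone.
- sample_jar: White jar, 66 mm diameter, 85 mm high, on the bench on the shaker's -y side. Origin: centre of its underside. Leave alone.
- stone: Grey stone specimen, 66 mm wide, 37 mm high, on the bench on the shaker's +y side. Origin: centre of its underside. Leave alone.

How it is judged:
On the way, in this order (a step that is already met when the one before it is completed fails the run):
1. the hold-down is turned past its click to open, the rack still down in its place (value of joint clamp above 1.2 rad and distance between rack and seat below 0.012 m), for 0.2 s.
2. the rack is lifted at least 5 cm above the platform, held in the gripper (z of rack in the frame of shaker above 0.155 m and contact force between the fingers and rack above 1 N and contact force between rack and shaker below 0.1 N), for 0.2 s.
At the end, for the whole second after the job is handed in: Hold-down open (past 1.2 rad); rack held in the gripper 50 mm or more above the platform, within 60 mm sideways of its place, touching nothing else, level within 0.10 rad, still (20 mm/s, 0.1 rad/s), all vials down in their sockets; bottle, jar and stone within 20 mm of their starts (all of step 2 and value of joint clamp above 1.2 rad and angle between rack's own z axis and vertical below 0.1 rad and horizontal distance between rack and seat below 0.06 m and linear speed of rack below 0.02 m/s and angular speed of rack below 0.1 rad/s and contact force between rack and reagent_bottle below 0.1 N and contact force between rack and sample_jar below 0.1 N and contact force between rack and stone below 0.1 N and horizontal distance between each of vial1, vial2, vial3, vial4, vial5 and rack below 0.052 m and z of vial1 in the frame of rack between 0 and 0.018 m and z of vial2 in the frame of rack between 0 and 0.018 m and z of vial3 in the frame of rack between 0 and 0.018 m and z of vial4 in the frame of rack between 0 and 0.018 m and z of vial5 in the frame of rack between 0 and 0.018 m and distance of each of reagent_bottle, sample_jar, stone from where it was at the start of the episode below 0.02 m); the arm keeps its last pose, push and grip.
It fails at once if the rack is tipped more than 0.3 rad (angle between rack's own z axis and vertical above 0.3 rad).
It fails at once if the bottle, the jar or the stone is pushed more than 20 mm or tipped over (distance of any of reagent_bottle, sample_jar, stone from where it was at the start of the episode above 0.02 m or angle between any of reagent_bottle, sample_jar, stone's own z axis and vertical above 0.5 rad).
It also fails if it takes over 48 s, if anything falls off the work surface, if the arm or the gripper's body presses on something with over 40 N, if the wrist force passes 120 N, or if a joint passes its speed limit or range.

## Robot

A 6-joint arm with a two-finger parallel gripper is mounted at the origin on the work surface. World frame = base frame: x ahead of the robot, y to its left, z up, the work surface at z = 0. Lengths are in m, angles in rad, forces in N, time in s.
With the tool pointing down it reaches from about 0.275 to 0.85 m from the base axis. Payload 19 kg.
Tool frame: the origin (TCP) lies at the very end of the fingers, on their centre line; the grasp point (between the pads) lies 19 mm behind it (env.grip_point_offset is the distance from the TCP to the grasp point, in m); z points along the fingers, y is the direction in which the jaws open and shut (so a half turn about z gives the same grasp; the last joint's range is limited). The gripper opens to 85 mm and grips with 20 to 120 N. Pads are 22 mm wide; open, the fingers measure 114 mm over their backs; the gripper's body (76 mm by 85 mm) begins 54 mm behind the grasp point. The pads swing forward as they close: fully open they stand 13 mm farther back than shut.
Start: joints at [-1.443, 0.15, 1.437, -0, 1.554, -0.134], TCP at [0.149, -0.555, 0.203] pointing down, gripper open.
Joint ranges: [-2.8, 2.8], [-0.68, 2.1], [0.12, 2.68], [-1.39, 4.53], [0.16, 2.79], [-2.81, 2.81]. Speed limits (rad/s): [1.89, 1.89, 2.22, 3.01, 3.01, 3.01].

## Interface

Orientations are given as a rotation vector (axis times angle).
In Python, from rig import env, cams, order gives the robot as it stands.
- The arm moves only by the shell command python3 -m crank 'ROWS' [FORCE]. ROWS is JSON, a list of rows, each an object of numbers: "tx", "ty", "tz": the shift along the world's x, y, z in m; "rx", "ry", "rz": the turn, a rotation vector about the world's x, y, z in rad; "gripper": the opening, from 0 (shut) to 1 (fully open). In form: [{"tx": .., "ty": .., "tz": .., "rx": .., "ry": .., "rz": .., "gripper": ..}, ...]. A call has 1 to 8 rows; each row shifts and turns the commanded pose from where the row before left it; what a row does not reach is not made up. A row lasts 1/8 s, in which the tool goes at most 62.5 mm and 10.7 degrees, less where a joint would pass 70% of its speed; a pose out of reach is approached as far as the arm can. A call with a gripper value outside its range is refused whole. The fingers move at their own pace and stop on an object; FORCE is the grip in N (left out, the last holds). Time passes only in rows, so rows that do not move let the fingers close. It gives the time, the measured TCP pose, the force and the opening at its end, in the units of the state.
- env.read_state(): the state, without advancing time (a new reading comes with each control period).
- cams.capture(name): name is "scene" or "side" or "wrist"; returns a dict with "color" (384x512x3 uint8, red, green, blue), "range_z" (384x512 float32, m along the optical axis (not along the pixel's ray), 0 where there is no reading), "intrinsics" (3x3 intrinsics, pixels), "R" (3x3) and "t" (3): a world point X has camera coordinates R X + t. Camera axes: x right, y down, z forward; pixel columns grow to the right and rows downward; lengths in m; the calibration is good to about 2 mm. A picture is of the moment at which its call begins.
- order.job_done(): hands the job in, once; it reports no verdict.
The state is a dict: "time": time; "joint_positions": joint angles; "qvel": joint speeds; "joint_efforts": joint torques, N m; "tcp_pos": TCP position; "ee_rot": TCP orientation; "ft_force": force on the tool from outside, world axes, zero at the start; "moment": the same for the moment, N m; "finger_gap": opening from 0.0 (shut) to 1.0 (fully open).
Only numpy, scipy, OpenCV 4.12 (cv2) and the standard library are available. Lean on these libraries where they do the work, as an engineer would, in place of code of your own. Each camera call takes 0.05 s, during which the arm holds its last target.

## Working session

There is one attempt and no reset: what is moved stays moved. The work goes in short steps, Python scripts to look and compute and a shell command to move; the robot and the scene stay as the last step left them, time stands still between calls to the robot, and variables do not carry over. Pictures are saved under pics/ and viewed, and the job is handed in when it is done.

```bash
ls; mkdir -p pics; python3 - <<'E'
from rig import env,cams,order
import cv2,numpy as np
s=env.read_state()
for k,v in s.items(): print(k,np.round(v,4))
for n in ["scene","side","wrist"]:
    c=cams.capture(n); cv2.imwrite(f"pics/a_{n}.png",c["color"][:,:,::-1]); np.savez(f"a_{n}.npz",**c)
    print(n,np.round(c["intrinsics"],1).tolist(),np.round(c["R"],3).tolist(),np.round(c["t"],3))
E
```

```text
pics
time 0.0
joint_positions [-1.443   0.151   1.438   0.      1.5538 -0.134 ]
qvel [-0.0013  0.001  -0.0004  0.0002  0.0012 -0.001 ]
joint_efforts [ 1.10000e-03 -7.13039e+01 -5.70872e+01  1.00000e-04  9.00000e-03
  0.00000e+00]
tcp_pos [ 0.1488 -0.5551  0.2026]
ee_rot [-3.1135 -0.4099 -0.    ]
ft_force [-0.2736 -0.4792  0.4005]
moment [-0.0204  0.0192  0.006 ]
finger_gap 0.9972
scene [[358.5, 0.0, 259.1], [0.0, 358.5, 192.2], [0.0, 0.0, 1.0]] [[0.859, 0.512, -0.004], [0.324, -0.55, -0.77], [-0.396, 0.66, -0.638]] [-0.517 -0.028  1.172]
side [[397.1, 0.0, 246.7], [0.0, 397.1, 191.8], [0.0, 0.0, 1.0]] [[-0.795, -0.607, -0.005], [-0.436, 0.578, -0.69], [0.422, -0.546, -0.724]] [0.47  0.286 0.945]
wrist [[278.3, 0.0, 258.3], [0.0, 278.3, 186.9], [0.0, 0.0, 1.0]] [[0.259, -0.966, 0.001], [-0.919, -0.246, 0.307], [-0.296, -0.081, -0.952]] [-0.575 -0.038  0.379]
```

View pics/a_scene.png

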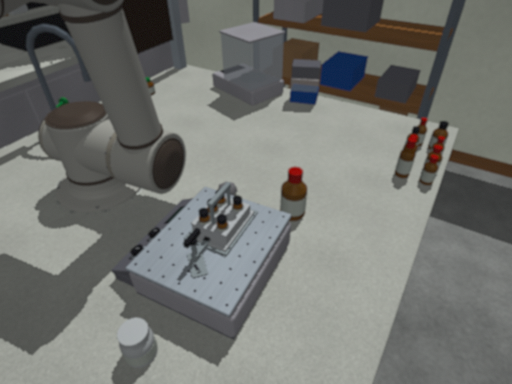

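View pics/a_side.png

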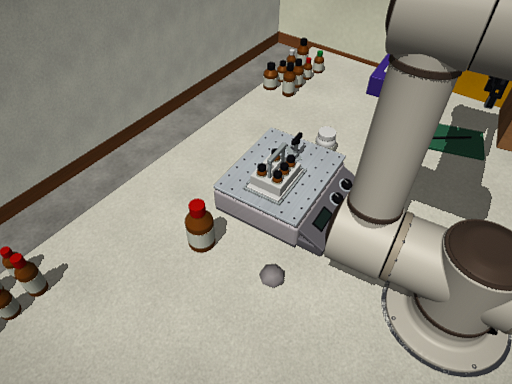

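View pics/a_wrist.png

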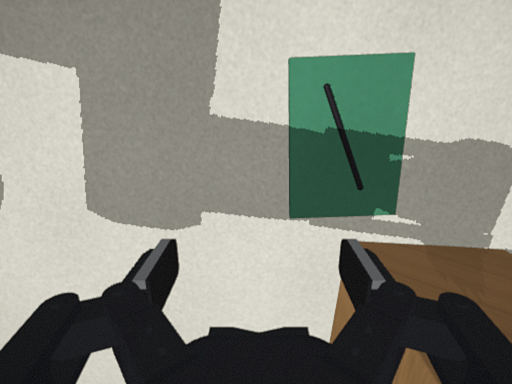

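Scene: shaker platform spans about (135–290, 190–325), rack handle near (222,193), T-handle near (195,238), bottle (294,195), jar (137,342). Side: rack near (277,170), T-handle near (297,140), bottle (200,225), stone (272,275). The wrist camera doesn't see the shaker yet. Next I build the point cloud and fit the platform.

```bash
cat > h.py <<'E'
import numpy as np,cv2
def cloud(c):
    z=c["range_z"].astype(float);v,u=np.indices(z.shape);K=c["intrinsics"]
    P=np.stack([(u-K[0,2])*z/K[0,0],(v-K[1,2])*z/K[1,1],z],-1)
    W=(P-c["t"])@c["R"]
    W[z<=0]=np.nan
    return W
def proj(c,X):
    p=np.asarray(X)@c["R"].T+c["t"];q=p@c["intrinsics"].T
    return q[...,:2]/q[...,2:]
def tri(views): # list of (cam, (u,v))
    A=[];b=[]
    for c,(u,v) in views:
        d=np.linalg.inv(c["intrinsics"])@[u,v,1];d=c["R"].T@d;d/=np.linalg.norm(d)
        o=-c["R"].T@c["t"];M=np.eye(3)-np.outer(d,d);A.append(M);b.append(M@o)
    return np.linalg.lstsq(np.vstack(A),np.hstack(b),rcond=None)[0]
E
python3 - <<'E'
from h import *
allw=[]
for n in ["scene","side"]:
    c=dict(np.load(f"a_{n}.npz"));W=cloud(c).reshape(-1,3)
    print(n,'rack px',cloud(c)[(208,222) if n=='scene' else (175,277)])
    m=(W[:,2]>.085)&(W[:,2]<.12)&(W[:,0]>.2)&(W[:,0]<.85)&(np.abs(W[:,1])<.5)
    h,e=np.histogram(W[m,2],bins=35,range=(.085,.12));print(h)
    allw.append(W[m]);q=W[m]
    zz=np.median(q[:,2]);print('z',zz)
    q=q[abs(q[:,2]-zz)<.006]
    # largest connected: grid
    g=np.zeros((700,1000),np.uint8);ij=((q[:,:2]-[.2,-.5])*1000).astype(int)
    g[ij[:,0].clip(0,699),ij[:,1].clip(0,999)]=255
    g=cv2.morphologyEx(g,cv2.MORPH_CLOSE,np.ones((9,9)))
    k,l,st,ce=cv2.connectedComponentsWithStats(g);i=1+np.argmax(st[1:,4])
    pts=np.argwhere(l==i).astype(np.float32);r=cv2.minAreaRect(pts)
    print(r, np.array(r[0])/1000+[.2,-.5])
E
```

```text
scene rack px [ 0.51106001 -0.02172051  0.14503485]
[ 221   79   33   10   14   13    8   21   10   11   16   26   37   45
   67   66  103  373 1365 2810 2525 1053  269  175  108   89  119  135
  112  106  102   50   36   46   49]
z 0.10494703252545687
((329.94873046875, 415.827880859375), (261.361083984375, 318.48248291015625), 4.436474323272705) [ 0.52994873 -0.08417212]
side rack px [0.48880953 0.0037139  0.17222837]
[  53   34   15   11   10    6    8    6    8    9   18   26   36   33
   34   73  169  465  831 1172 1150  736  305  123   78   68  104   97
  101   85   62   47   38   20   29]
z 0.10501118074285033
((328.14141845703125, 416.803466796875), (261.8424377441406, 320.1403503417969), 4.763641834259033) [ 0.52814142 -0.08319653]
```

```bash
python3 - <<'E'
import cv2
a=cv2.imread("pics/a_scene.png")[170:340,110:310];cv2.imwrite("pics/a_scene_c.png",cv2.resize(a,None,fx=3.5,fy=3.5,interpolation=3))
a=cv2.imread("pics/a_side.png")[110:260,200:360];cv2.imwrite("pics/a_side_c.png",cv2.resize(a,None,fx=4,fy=4,interpolation=3)) 
E
```

```text
(no output)
```

View pics/a_scene_c.png

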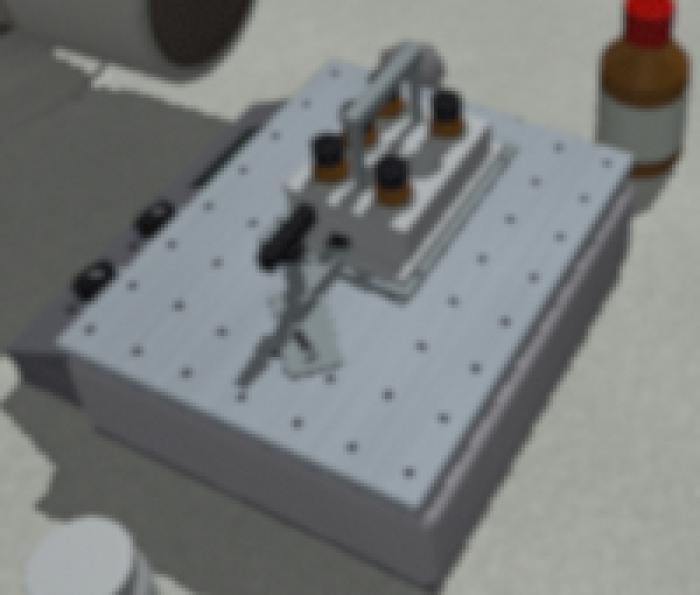

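View pics/a_side_c.png

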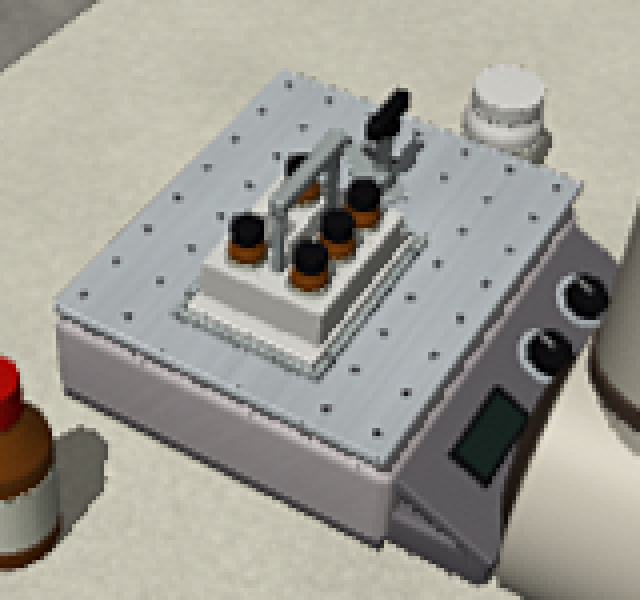

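Five vials; T-handle locked, pointing toward the rack (crop scene ~(288,237)); platform fits agree: centre ≈(0.529,-0.084), yaw ≈4.6°. Now measure the T-handle and the carrying handle directly.

```bash
python3 - <<'E'
from h import *
a=np.radians(4.6);X=np.array([np.cos(a),np.sin(a)]);Y=np.array([-X[1],X[0]])
s=np.array([.529,-.0837]);cl=s-.07*Y;se=s+.045*Y
print('pred clamp',cl,'seat',se)
for n in ["scene","side"]:
    c=dict(np.load(f"a_{n}.npz"));W=cloud(c).reshape(-1,3);col=c["color"].reshape(-1,3).astype(int)
    for nm,ctr,lo,hi,rad in [("T",cl,.155,.19,.04),("H",se,.19,.22,.06)]:
        m=(W[:,2]>lo)&(W[:,2]<hi)&(np.hypot(*(W[:,:2]-ctr).T)<rad)
        if nm=="T": m&=col.sum(1)<180
        q=W[m];r=cv2.minAreaRect(q[:,:2].astype(np.float32)*1000)
        d=q.mean(0)[:2];_,_,vt=np.linalg.svd(q[:,:2]-d)
        ax=vt[0]*np.sign(vt[0][1])
        print(n,nm,m.sum(),'mean',np.round(q.mean(0),4),'rect',np.round(r[0],1),np.round(r[1],1),round(r[2],1),'yaw',np.degrees(np.arctan2(-ax[0],ax[1])),'z',np.percentile(q[:,2],[2,50,90,98]).round(4))
    for nm,p in [("jar",(0,0))]: pass
c={n:dict(np.load(f"a_{n}.npz")) for n in ("scene","side")}
# objects
for n in c:
    W=cloud(c[n]).reshape(-1,3);m=(W[:,2]>.02)&(W[:,2]<.25)&(W[:,0]>.2)&(W[:,0]<.85)&(abs(W[:,1])<.5)
    g=np.zeros((650,1000),np.uint8);ij=((W[m][:,:2]-[.2,-.5])*1000).astype(int);g[ij[:,0],ij[:,1]]=255
    g=cv2.morphologyEx(g,cv2.MORPH_CLOSE,np.ones((9,9)))
    k,l,st,ce=cv2.connectedComponentsWithStats(g)
    for i in range(1,k):
        if st[i,4]>400: print(n,'obj c',ce[i][::-1]/1000+[.2,-.5],'size',st[i,[3,2]])
E
```

```text
pred clamp [ 0.53461392 -0.15347452] seat [ 0.52539105 -0.03884495]
scene T 160 mean [ 0.5338 -0.1565  0.177 ] rect [ 533.1 -154.7] [13.6 48.7] 3.5 yaw 4.710688658738898 z [0.1623 0.1791 0.1814 0.1822]
scene H 219 mean [ 0.5245 -0.0441  0.2074] rect [522.3 -40. ] [12.8 85.6] 4.0 yaw 3.9647116266960665 z [0.1933 0.2094 0.2114 0.2122]
side T 73 mean [ 0.5256 -0.1476  0.1751] rect [ 526.1 -150.8] [46.5 12.3] 89.9 yaw 1.7400266291212878 z [0.158  0.1777 0.1818 0.1835]
side H 150 mean [ 0.518  -0.0319  0.2076] rect [519.3 -37.4] [12.3 85.3] 4.9 yaw 3.796619356766435 z [0.1943 0.2096 0.2116 0.2128]
scene obj c [ 0.321697   -0.06264099] size [201 366]
scene obj c [0.40022727 0.17622727] size [31 38]
scene obj c [ 0.54335818 -0.1013462 ] size [286 335]
scene obj c [ 0.52723099 -0.34424581] size [65 66]
scene obj c [0.60573672 0.18194046] size [72 63]
side obj c [ 0.47750887 -0.06615708] size [469 377]
side obj c [0.38041768 0.17272227] size [59 59]
side obj c [ 0.52128092 -0.3381569 ] size [65 65]
side obj c [0.59213305 0.19884243] size [71 72]
```

Prediction and both views agree to a few mm (side view about 6 mm off in x). I'm moving above the T-handle with the jaws turned across it, and will look there with the wrist camera.

```bash
python3 -m crank '[{"tx":0.02,"ty":0.025,"tz":0.015,"rz":0.087,"gripper":1},{"tx":0.024,"ty":0.025,"tz":0.015,"rz":0.087,"gripper":1},{"tx":0.024,"ty":0.025,"tz":0.015,"rz":0.087,"gripper":1},{"tx":0.024,"ty":0.025,"tz":0.015,"rz":0.087,"gripper":1},{"tx":0.024,"ty":0.025,"tz":0.015,"rz":0.087,"gripper":1},{"tx":0.024,"ty":0.025,"tz":0.015,"rz":0.087,"gripper":1},{"tx":0.024,"ty":0.025,"tz":0.01,"rz":0.087,"gripper":1},{"tx":0.024,"ty":0.025,"rz":0.087,"gripper":1}]'
python3 -m crank '[{"tx":0.024,"ty":0.025,"rz":0.087,"gripper":1},{"tx":0.024,"ty":0.025,"rz":0.087,"gripper":1},{"tx":0.024,"ty":0.025,"rz":0.087,"gripper":1},{"tx":0.024,"ty":0.025,"rz":0.087,"gripper":1},{"tx":0.024,"ty":0.025,"rz":0.087,"gripper":1},{"tx":0.024,"ty":0.025,"rz":0.087,"gripper":0.6},{"tx":0.024,"ty":0.025,"rz":0.087,"gripper":0.6},{"tx":0.01,"ty":0.02,"rz":0.087,"gripper":0.6}]'
python3 - <<'E'
from rig import env,cams
from h import *
s=env.read_state();print(s["time"],np.round(s["tcp_pos"],4),np.round(s["ee_rot"],4),s["finger_gap"])
c=cams.capture("wrist");cv2.imwrite("pics/b_wrist.png",c["color"][:,:,::-1]);np.savez("b_wrist.npz",**c)
print('cam at',-c["R"].T@c["t"])
E
```

```text
0.15 [ 0.1488 -0.5552  0.2027] [-3.1139 -0.41    0.    ] 1.0005276405239971
cam at [ 0.2263597  -0.53385441  0.3728603 ]$[0]: bad value
$[0]: bad value
```

View pics/b_wrist.png

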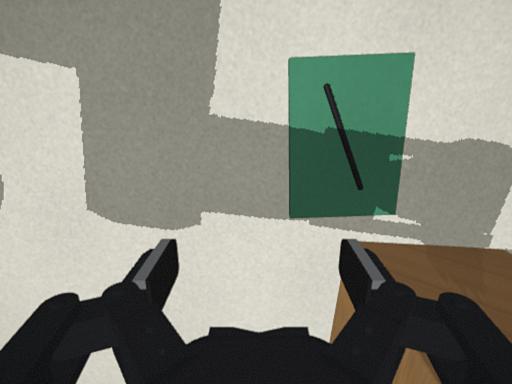

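The view is unchanged: both calls were refused. I'll give all keys in each row and test with one.

```bash
python3 -m crank '[{"tx":0.02,"ty":0.025,"tz":0.015,"rx":0,"ry":0,"rz":0.087,"gripper":1.0}]'
```

```text
time: 0.32
tcp_pos: [0.1681, -0.5304, 0.2167]
ee_rot: [-3.091, -0.544, 0.0]
ft_force: [-0.3, 1.1, 0.3]
finger_gap: 1.0
```

```bash
python3 -m crank '[{"tx":0.024,"ty":0.025,"tz":0.015,"rx":0,"ry":0,"rz":0.087,"gripper":1},{"tx":0.024,"ty":0.025,"tz":0.015,"rx":0,"ry":0,"rz":0.087,"gripper":1},{"tx":0.024,"ty":0.025,"tz":0.015,"rx":0,"ry":0,"rz":0.087,"gripper":1},{"tx":0.024,"ty":0.025,"tz":0.015,"rx":0,"ry":0,"rz":0.087,"gripper":1},{"tx":0.024,"ty":0.025,"tz":0.015,"rx":0,"ry":0,"rz":0.087,"gripper":1},{"tx":0.024,"ty":0.025,"tz":0.01,"rx":0,"ry":0,"rz":0.087,"gripper":1},{"tx":0.024,"ty":0.025,"tz":0,"rx":0,"ry":0,"rz":0.087,"gripper":1},{"tx":0.024,"ty":0.025,"tz":0,"rx":0,"ry":0,"rz":0.087,"gripper":1}]'
python3 -m crank '[{"tx":0.024,"ty":0.025,"tz":0,"rx":0,"ry":0,"rz":0.087,"gripper":1},{"tx":0.024,"ty":0.025,"tz":0,"rx":0,"ry":0,"rz":0.087,"gripper":1},{"tx":0.024,"ty":0.025,"tz":0,"rx":0,"ry":0,"rz":0.087,"gripper":1},{"tx":0.024,"ty":0.025,"tz":0,"rx":0,"ry":0,"rz":0.087,"gripper":1},{"tx":0.024,"ty":0.025,"tz":0,"rx":0,"ry":0,"rz":0.087,"gripper":0.6},{"tx":0.024,"ty":0.02,"tz":0,"rx":0,"ry":0,"rz":0.087,"gripper":0.6},{"tx":0.024,"ty":0.01,"tz":0,"rx":0,"ry":0,"rz":0.087,"gripper":0.6},{"tx":0,"ty":0,"tz":0,"rx":0,"ry":0,"rz":0,"gripper":0.6}]'
python3 - <<'E'
from rig import env,cams
from h import *
s=env.read_state();print(s["time"],np.round(s["tcp_pos"],4),np.round(s["ee_rot"],4),s["finger_gap"])
c=cams.capture("wrist");cv2.imwrite("pics/c_wrist.png",c["color"][:,:,::-1]);np.savez("c_wrist.npz",**c)
print('cam at',-c["R"].T@c["t"])
E
```

```text
time: 1.32
tcp_pos: [0.3614, -0.3295, 0.3032]
ee_rot: [2.72, 1.571, -0.0]
ft_force: [0.7, -0.0, 0.4]
finger_gap: 1.002
time: 2.33
tcp_pos: [0.5297, -0.1746, 0.3024]
ee_rot: [-2.124, -2.313, 0.0]
ft_force: [0.5, -0.2, -0.8]
finger_gap: 0.603
2.325 [ 0.5297 -0.1746  0.3024] [-2.1238e+00 -2.3133e+00  4.0000e-04] 0.6033787210836806
cam at [ 0.52460349 -0.09505374  0.47262734]
```

View pics/c_wrist.png

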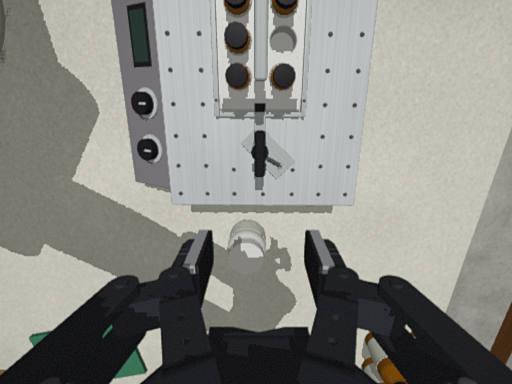

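Wrist view: T-handle bar vertical at (260,155), carrying handle at (260,40), empty socket at (284,40), jar (246,245). Measure with the depth.

```bash
cat > m.py <<'E'
from h import *
import sys
def meas(c,tag,cl=(.534,-.154),se=(.525,-.039)):
    Wf=cloud(c);W=Wf.reshape(-1,3);col=c["color"].reshape(-1,3).astype(int)
    out={}
    for nm,ctr,lo,hi,rad in [("T",cl,.165,.195,.045),("H",se,.195,.222,.06)]:
        m=(W[:,2]>lo)&(W[:,2]<hi)&(np.hypot(*(W[:,:2]-ctr).T)<rad)
        if nm=="T": m&=col.sum(1)<200
        if m.sum()<10: print(tag,nm,'none');continue
        q=W[m];r=cv2.minAreaRect(q[:,:2].astype(np.float32)*1000);b=cv2.boxPoints(r)
        e=[b[1]-b[0],b[2]-b[1]];ax=max(e,key=np.linalg.norm);ax=ax*np.sign(ax[1])
        uv=np.argwhere(m.reshape(Wf.shape[:2]))[:,::-1]
        print(tag,nm,m.sum(),'rect c',np.round(r[0],1),np.round(r[1],1),'yaw',round(np.degrees(np.arctan2(-ax[0],ax[1])),2),'ztop',np.percentile(q[:,2],[50,90]).round(4),'px c',uv.mean(0).round(1),uv.min(0),uv.max(0))
if __name__=="__main__":
    c=dict(np.load(sys.argv[1]));meas(c,sys.argv[1])
E
python3 m.py c_wrist.npz; python3 - <<'E'
from h import *
c={n:dict(np.load(n+".npz")) for n in ("a_scene","a_side","c_wrist")}
for X in [(.534,-.154,.181),(.5346,-.1535,.181),(.525,-.039,.211)]:
    print(X,{n:proj(c[n],X).round(1).tolist() for n in c})
W=cloud(c["c_wrist"]).reshape(-1,3)
q=W[(abs(W[:,2]-.105)<.004)&(abs(W[:,0]-.53)<.2)&(W[:,1]<.1)&(W[:,1]>-.3)]
print(np.median(q[:,2]),len(q))
E
```

```text
c_wrist.npz T 518 rect c [ 530.2 -153.3] [17.7 48.7] yaw 4.93 ztop [0.18   0.1811] px c [259.4 153.4] [251 131] [267 176]
c_wrist.npz H 1128 rect c [522.8 -50.2] [11.6 61.8] yaw 4.61 ztop [0.2099 0.211 ] px c [260.6  39.3] [254   0] [268  80]
(0.534, -0.154, 0.181) {'a_scene': [192.8, 235.9], 'a_side': [295.4, 135.2], 'c_wrist': [262.5, 155.4]}
(0.5346, -0.1535, 0.181) {'a_scene': [193.2, 235.8], 'a_side': [295.2, 135.2], 'c_wrist': [263.1, 155.0]}
(0.525, -0.039, 0.211) {'a_scene': [220.5, 192.8], 'a_side': [275.5, 149.4], 'c_wrist': [264.6, 26.0]}
0.10433589152453382 29641
```

```bash
python3 -m crank '[{"tx":0.002,"ty":0.021,"tz":-0.02,"rx":0,"ry":0,"rz":0,"gripper":0.6},{"tx":0,"ty":0,"tz":-0.03,"rx":0,"ry":0,"rz":0,"gripper":0.6},{"tx":0,"ty":0,"tz":-0.03,"rx":0,"ry":0,"rz":0,"gripper":0.6},{"tx":0,"ty":0,"tz":-0.015,"rx":0,"ry":0,"rz":0,"gripper":0.6},{"tx":0,"ty":0,"tz":0,"rx":0,"ry":0,"rz":0,"gripper":0.6}]'
python3 - <<'E'
from rig import env,cams
from m import *
s=env.read_state();print(s["time"],np.round(s["tcp_pos"],4),np.round(s["ee_rot"],4),s["finger_gap"])
for n in ("wrist","scene"):
    c=cams.capture(n);cv2.imwrite(f"pics/d_{n}.png",c["color"][:,:,::-1]);np.savez(f"d_{n}.npz",**c);meas(c,n)
    print(n,'tcp px',proj(c,s["tcp_pos"]).round(1))
b=dict(np.load("c_wrist.npz"));d=dict(np.load("d_wrist.npz"))
E
```

```text
time: 3.0
tcp_pos: [0.5303, -0.1546, 0.2079]
ee_rot: [-2.128, -2.31, 0.001]
ft_force: [-0.1, -0.1, 0.1]
finger_gap: 0.601
3.0 [ 0.5303 -0.1546  0.2079] [-2.1279e+00 -2.3099e+00  7.0000e-04] 0.6008466407325849
wrist T 999 rect c [ 531.1 -152.6] [18.6 49.3] yaw 4.29 ztop [0.18   0.1811] px c [256.9 200.4] [246 170] [269 232]
wrist H 2285 rect c [522.8 -53.7] [12.  53.7] yaw 4.55 ztop [0.21  0.211] px c [256.8  51.7] [246   0] [268 106]
wrist tcp px [255.9 221.6]
scene T 156 rect c [ 533.2 -154.9] [15.  48.6] yaw 4.33 ztop [0.1795 0.1816] px c [192.1 237.8] [184 228] [199 246]
scene H 172 rect c [522.4 -39.9] [12.8 84.7] yaw 4.69 ztop [0.2092 0.2113] px c [220.8 193.7] [209 182] [230 208]
scene tcp px [189.6 226.2]
```

View pics/d_wrist.png

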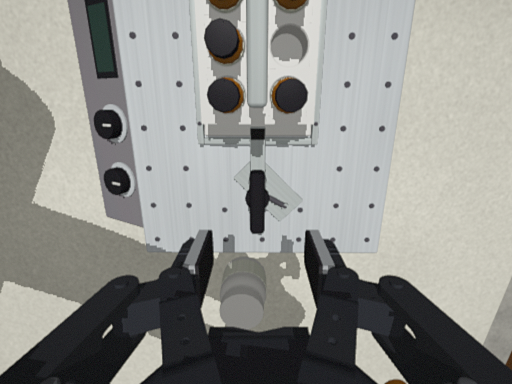

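T-handle at (257,200), midway between the fingers (211/307). T centre ≈(0.5315,-0.1535), top 0.181. Descend and close with a light grip.

```bash
python3 -m crank '[{"tx":0.0015,"ty":0.001,"tz":-0.02,"rx":0,"ry":0,"rz":0,"gripper":0.6},{"tx":0,"ty":0,"tz":-0.02,"rx":0,"ry":0,"rz":0,"gripper":0.6},{"tx":0,"ty":0,"tz":-0.01,"rx":0,"ry":0,"rz":0,"gripper":0.6},{"tx":0,"ty":0,"tz":0,"rx":0,"ry":0,"rz":0,"gripper":0.4},{"tx":0,"ty":0,"tz":0,"rx":0,"ry":0,"rz":0,"gripper":0.25}]' 30
python3 - <<'E'
from rig import env,cams
from m import *
s=env.read_state();print(s["time"],np.round(s["tcp_pos"],4),s["ft_force"].round(2) if hasattr(s["ft_force"],'round') else s["ft_force"],s["finger_gap"])
c=cams.capture("wrist");cv2.imwrite(f"pics/e_wrist.png",c["color"][:,:,::-1])
E
```

```text
time: 3.72
tcp_pos: [0.5327, -0.1536, 0.1592]
ee_rot: [2.127, 2.311, 0.001]
ft_force: [0.8, 0.4, -0.1]
finger_gap: 0.254
3.725 [ 0.5327 -0.1536  0.1592] [ 0.76  0.4  -0.1 ] 0.2544583459468529
```

View pics/e_wrist.png

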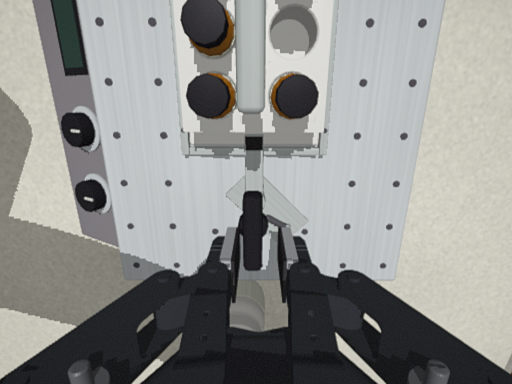

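The bar (centre ~253) sits about 3 mm left of the pads' midline (~259), so the T is at x ≈0.530. I'll shift −3 mm and close.

```bash
python3 -m crank '[{"tx":-0.003,"ty":0.0005,"tz":-0.002,"rx":0,"ry":0,"rz":0,"gripper":0.25},{"tx":0,"ty":0,"tz":0,"rx":0,"ry":0,"rz":0,"gripper":0.18},{"tx":0,"ty":0,"tz":0,"rx":0,"ry":0,"rz":0,"gripper":0},{"tx":0,"ty":0,"tz":0,"rx":0,"ry":0,"rz":0,"gripper":0},{"tx":0,"ty":0,"tz":0,"rx":0,"ry":0,"rz":0,"gripper":0}]' 30
python3 - <<'E'
from rig import env,cams
from m import *
s=env.read_state();print(s["time"],np.round(s["tcp_pos"],4),np.round(s["ft_force"],2),np.round(s["moment"],2),s["finger_gap"])
c=cams.capture("wrist");cv2.imwrite(f"pics/f_wrist.png",c["color"][:,:,::-1]);meas(c,'w')
E
```

```text
time: 4.4
tcp_pos: [0.5293, -0.1529, 0.1562]
ee_rot: [-2.127, -2.312, 0.0]
ft_force: [0.1, 0.2, 0.3]
finger_gap: 0.0
4.4 [ 0.5293 -0.1529  0.1562] [0.1  0.24 0.31] [-0.02 -0.   -0.07] 0.0003266882844003358
w T 817 rect c [ 529.  -142.1] [23.3 27.9] yaw 21.72 ztop [0.1799 0.1889] px c [257.5 214.7] [235 194] [281 240]
w H 3516 rect c [523.2 -60.2] [12. 41.] yaw 4.54 ztop [0.21  0.211] px c [258.3  55.9] [243   0] [274 115]
```

View pics/f_wrist.png

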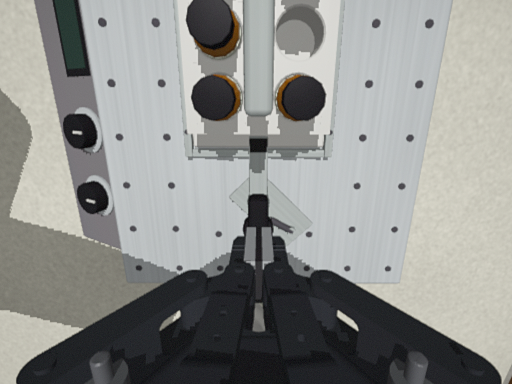

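The gap reads 0 although the bar should be between the pads. I'll zoom in and look from the other cameras before doing anything.

```bash
python3 - <<'E'
from rig import env,cams
from m import *
w=cv2.imread("pics/f_wrist.png")[150:350,180:340]
cv2.imwrite("pics/f_wz.png",cv2.resize(w,None,fx=3,fy=3,interpolation=cv2.INTER_CUBIC))
o=[]
for n,(y,x) in {"scene":(150,130),"side":(90,230)}.items():
    c=cams.capture(n);np.savez(f"f_{n}.npz",**c);o.append(cv2.resize(c["color"][y:y+110,x:x+110,::-1],(390,390),interpolation=cv2.INTER_CUBIC))
cv2.imwrite("pics/f_two.png",np.hstack(o))
E
```

```text
(no output)
```

View pics/f_wz.png

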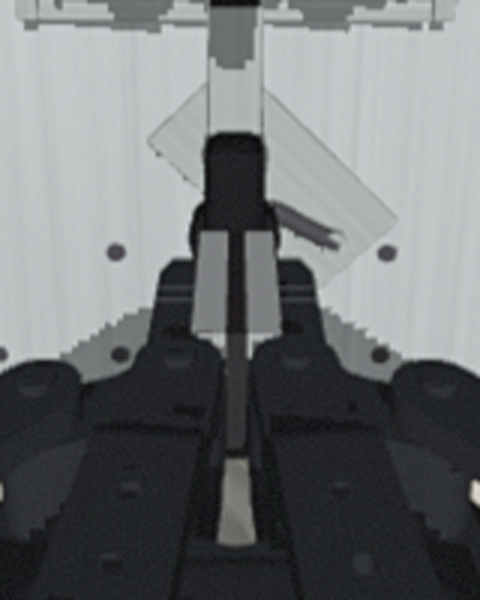

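View pics/f_two.png

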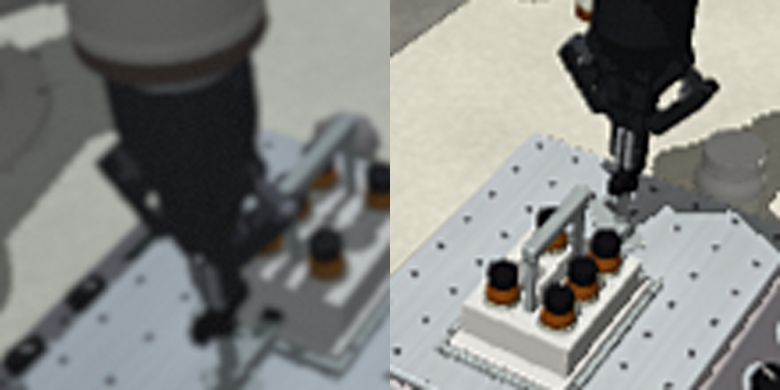

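```bash
python3 - <<'E'
from rig import env,cams
from m import *
s=env.read_state();c=cams.capture("wrist");W=cloud(c)
print(np.round(s["tcp_pos"],4),'tcp px',proj(c,s["tcp_pos"]),'Ttop px',proj(c,[.530,-.1535,.181]))
for v in range(196,306,8):
    print(v,[ (u,W[v,u].round(3).tolist()) for u in (250,259,269)])
E
```

```text
[ 0.5293 -0.1529  0.1562] tcp px [255.85937383 221.54709048] Ttop px [256.63932309 240.75901245]
196 [(250, [0.524, -0.13, 0.171]), (259, [0.529, -0.129, 0.172]), (269, [0.54, -0.151, 0.109])]
204 [(250, [0.524, -0.132, 0.179]), (259, [0.529, -0.13, 0.181]), (269, [0.539, -0.153, 0.123])]
212 [(250, [0.525, -0.136, 0.179]), (259, [0.53, -0.135, 0.181]), (269, [0.541, -0.166, 0.108])]
220 [(250, [0.525, -0.141, 0.18]), (259, [0.53, -0.14, 0.181]), (269, [0.537, -0.147, 0.166])]
228 [(250, [0.525, -0.141, 0.191]), (259, [0.53, -0.141, 0.189]), (269, [0.536, -0.14, 0.19])]
236 [(250, [0.526, -0.141, 0.199]), (259, [0.53, -0.141, 0.199]), (269, [0.535, -0.14, 0.2])]
244 [(250, [0.526, -0.141, 0.207]), (259, [0.53, -0.141, 0.207]), (269, [0.535, -0.14, 0.207])]
252 [(250, [0.526, -0.141, 0.214]), (259, [0.53, -0.141, 0.214]), (269, [0.535, -0.141, 0.214])]
260 [(250, [0.526, -0.141, 0.222]), (259, [0.53, -0.141, 0.22]), (269, [0.534, -0.14, 0.222])]
268 [(250, [0.526, -0.14, 0.229]), (259, [0.531, -0.145, 0.22]), (269, [nan, nan, nan])]
276 [(250, [0.527, -0.141, 0.233]), (259, [0.531, -0.148, 0.222]), (269, [0.534, -0.139, 0.235])]
284 [(250, [0.527, -0.14, 0.238]), (259, [0.531, -0.152, 0.222]), (269, [0.534, -0.14, 0.237])]
292 [(250, [0.527, -0.142, 0.241]), (259, [0.532, -0.157, 0.221]), (269, [0.534, -0.14, 0.243])]
300 [(250, [0.527, -0.152, 0.232]), (259, [0.532, -0.162, 0.221]), (269, [0.534, -0.14, 0.246])]
```

The fingertip faces are only visible above z≈0.185, and the bar hides whatever is below. I'll reopen partly and check where the tips really are.

```bash
python3 -m crank '[{"tx":0,"ty":0,"tz":0,"rx":0,"ry":0,"rz":0,"gripper":0.3},{"tx":0,"ty":0,"tz":0,"rx":0,"ry":0,"rz":0,"gripper":0.3}]'
python3 - <<'E'
from rig import env,cams
from m import *
s=env.read_state();c=cams.capture("wrist");W=cloud(c)
print(np.round(s["tcp_pos"],4),s["finger_gap"])
im=c["color"][:,:,::-1].copy();cv2.imwrite("pics/g_wrist.png",im)
w=cv2.resize(im[170:330,170:350],None,fx=4,fy=4,interpolation=cv2.INTER_CUBIC);w=w[:600]
cv2.imwrite("pics/g_wz.png",w)
for v in range(200,310,8):
    print(v,[ (u,W[v,u].round(3).tolist()) for u in (228,234,240,278,284,290)])
E
```

```text
time: 4.85
tcp_pos: [0.5293, -0.1529, 0.1562]
ee_rot: [-2.127, -2.312, 0.0]
ft_force: [0.6, 0.6, -0.8]
finger_gap: 0.301
[ 0.5293 -0.1529  0.1562] 0.3011469128505903
200 [(228, [0.506, -0.159, 0.104]), (234, [0.511, -0.158, 0.107]), (240, [0.516, -0.157, 0.109]), (278, [0.548, -0.154, 0.108]), (284, [0.553, -0.154, 0.107]), (290, [0.558, -0.155, 0.104])]
208 [(228, [0.506, -0.166, 0.105]), (234, [0.511, -0.166, 0.104]), (240, [0.516, -0.165, 0.105]), (278, [0.548, -0.161, 0.109]), (284, [0.553, -0.161, 0.107]), (290, [0.558, -0.16, 0.109])]
216 [(228, [0.506, -0.174, 0.105]), (234, [0.512, -0.173, 0.106]), (240, [0.517, -0.173, 0.105]), (278, [0.549, -0.169, 0.107]), (284, [0.554, -0.168, 0.108]), (290, [0.559, -0.168, 0.108])]
224 [(228, [0.507, -0.181, 0.105]), (234, [0.512, -0.181, 0.105]), (240, [0.517, -0.181, 0.104]), (278, [0.549, -0.173, 0.114]), (284, [0.554, -0.173, 0.113]), (290, [0.56, -0.175, 0.108])]
232 [(228, [0.514, -0.142, 0.195]), (234, [0.517, -0.141, 0.195]), (240, [0.518, -0.188, 0.105]), (278, [0.551, -0.183, 0.109]), (284, [0.543, -0.139, 0.195]), (290, [0.547
[... 1019 characters left out ...]
9, 0.104]), (240, [0.521, -0.237, 0.106]), (278, [0.556, -0.236, 0.104]), (284, [0.544, -0.16, 0.207]), (290, [0.545, -0.149, 0.221])]
288 [(228, [0.517, -0.156, 0.221]), (234, [0.513, -0.311, 0.024]), (240, [0.52, -0.309, 0.025]), (278, [0.573, -0.324, 0.001]), (284, [0.581, -0.324, 0.0]), (290, [0.545, -0.154, 0.221])]
296 [(228, [0.518, -0.16, 0.222]), (234, [0.514, -0.311, 0.039]), (240, [0.521, -0.308, 0.042]), (278, [0.574, -0.339, -0.001]), (284, [0.583, -0.338, 0.0]), (290, [0.546, -0.157, 0.222])]
304 [(228, [0.508, -0.315, 0.05]), (234, [0.515, -0.311, 0.054]), (240, [0.522, -0.31, 0.053]), (278, [0.576, -0.352, 0.0]), (284, [0.584, -0.352, -0.001]), (290, [0.593, -0.351, -0.001])]
```

View pics/g_wz.png

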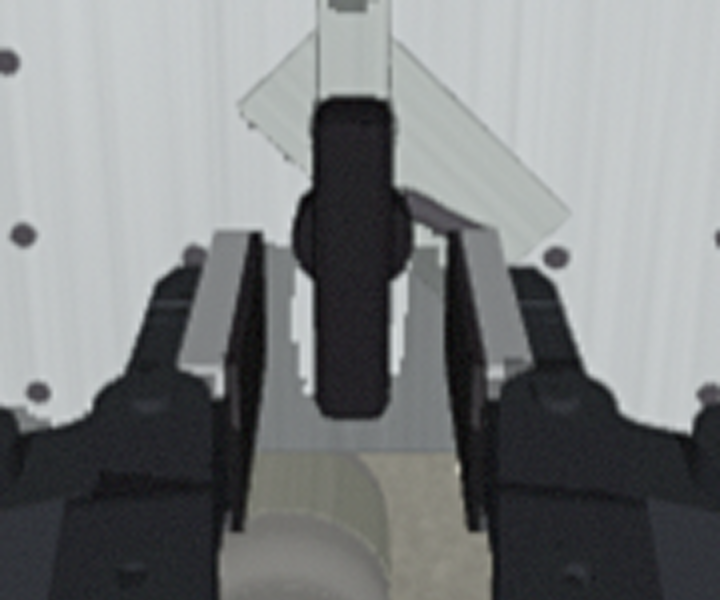

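By wrist depth the fingertips end near z≈0.188 while the reported TCP is 0.156, so the closed fingers were just above the bar. I'll check this with the side/scene depth (closed state).

```bash
python3 - <<'E'
from m import *
for n in ("scene","side"):
    c=dict(np.load(f"f_{n}.npz"));W=cloud(c)
    for z in (.156,.186): print(n,z,'proj',proj(c,[.5293,-.1529,z]).round(1))
    q=proj(c,[.5293,-.1529,.186]).round().astype(int)
    for v in range(q[1]-14,q[1]+16,2):
        print(v,[W[v,q[0]+d].round(3).tolist() for d in (-3,0,3)],c["color"][v,q[0]].tolist())
E
```

```text
scene 0.156 proj [192.8 242.9]
scene 0.186 proj [191.1 233. ]
219 [[0.539, -0.163, 0.24], [0.545, -0.162, 0.242], [nan, nan, nan]] [21, 21, 28]
221 [[0.538, -0.164, 0.235], [0.545, -0.163, 0.237], [0.548, -0.157, 0.234]] [23, 22, 26]
223 [[0.538, -0.165, 0.23], [0.545, -0.163, 0.232], [0.553, -0.163, 0.235]] [24, 23, 27]
225 [[0.535, -0.163, 0.221], [0.544, -0.163, 0.225], [0.545, -0.156, 0.22]] [32, 35, 38]
227 [[0.533, -0.162, 0.214], [0.538, -0.159, 0.213], [0.544, -0.156, 0.214]] [43, 44, 48]
229 [[0.533, -0.163, 0.209], [0.538, -0.159, 0.208], [0.546, -0.159, 0.212]] [50, 52, 56]
231 [[0.532, -0.163, 0.203], [0.539, -0.161, 0.204], [0.544, -0.158, 0.204]] [57, 58, 63]
233 [[0.53, -0.162, 0.195], [0.539, -0.162, 0.199], [0.544, -0.159, 0.199]] [60, 62, 67]
235 [[0.531, -0.163, 0.19], [0.537, -0.161, 0.192], [0.542, -0.159, 0.192]] [67, 70, 74]
237 [[0.527, -0.162, 0.181], [0.533, -0.159, 0.181], [0.537, -0.154, 0.179]] [42, 44, 47]
239 [[0.53, -0.165, 0.179], [0.537, -0.164, 0.182], [0.536, -0.154, 0.173]] [20, 18, 20]
241 [[0.535, -0.17, 0.181], [0.537, -0.164, 0.177], [0.536, -
[... 999 characters left out ...]
0.532, -0.141, 0.191], [0.522, -0.141, 0.196], [0.527, -0.167, 0.177]] [97, 101, 102]
137 [[0.533, -0.144, 0.181], [0.523, -0.144, 0.187], [0.525, -0.165, 0.172]] [66, 69, 71]
139 [[0.528, -0.137, 0.181], [0.524, -0.147, 0.177], [0.559, -0.231, 0.106]] [5, 6, 8]
141 [[0.523, -0.13, 0.181], [0.523, -0.147, 0.17], [0.554, -0.224, 0.105]] [9, 7, 9]
143 [[0.523, -0.13, 0.174], [0.522, -0.146, 0.164], [0.55, -0.217, 0.103]] [0, 0, 1]
145 [[0.531, -0.146, 0.152], [0.524, -0.151, 0.152], [0.544, -0.207, 0.105]] [69, 74, 71]
147 [[0.531, -0.147, 0.144], [0.525, -0.154, 0.143], [0.539, -0.2, 0.104]] [82, 87, 84]
149 [[0.529, -0.146, 0.138], [0.525, -0.155, 0.134], [0.534, -0.192, 0.104]] [72, 75, 75]
```

All three cameras agree that the real fingertips are about 30 mm above the reported TCP (tips ≈0.186 at reported 0.156), while x and y agree. The picture also shows a wider black collar just under the bar, so I'll keep the tips at real z≈0.169 (reported ≈0.138).

```bash
python3 -m crank '[{"tx":0,"ty":0,"tz":-0.009,"rx":0,"ry":0,"rz":0,"gripper":0.3},{"tx":0,"ty":0,"tz":-0.009,"rx":0,"ry":0,"rz":0,"gripper":0.3},{"tx":0,"ty":0,"tz":0,"rx":0,"ry":0,"rz":0,"gripper":0.2},{"tx":0,"ty":0,"tz":0,"rx":0,"ry":0,"rz":0,"gripper":0.1},{"tx":0,"ty":0,"tz":0,"rx":0,"ry":0,"rz":0,"gripper":0.0},{"tx":0,"ty":0,"tz":0,"rx":0,"ry":0,"rz":0,"gripper":0}]' 40
python3 - <<'E'
from rig import env,cams
from m import *
s=env.read_state();c=cams.capture("wrist");W=cloud(c)
print(np.round(s["tcp_pos"],4),s["finger_gap"],np.round(s["moment"],2))
im=c["color"][:,:,::-1].copy();cv2.imwrite("pics/h_wrist.png",im)
w=cv2.resize(im[170:320,170:350],None,fx=4,fy=4,interpolation=cv2.INTER_CUBIC)
cv2.imwrite("pics/h_wz.png",w)
E
```

```text
time: 5.65
tcp_pos: [0.5287, -0.1526, 0.1368]
ee_rot: [-2.126, -2.31, 0.001]
ft_force: [3.8, -1.0, -27.3]
finger_gap: 0.192
[ 0.5287 -0.1526  0.1368] 0.19188681038812208 [-0.14 -0.53 -0.01]
```

View pics/h_wz.png

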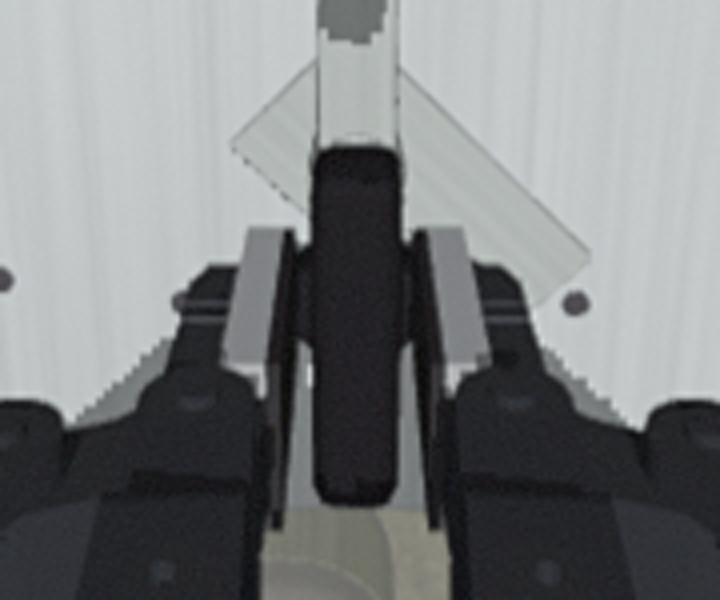

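The pads stopped on the round collar (gap 16 mm) and not on the bar. Open, raise 6 mm, close again.

```bash
python3 -m crank '[{"tx":0,"ty":0,"tz":0,"rx":0,"ry":0,"rz":0,"gripper":0.3},{"tx":0.0003,"ty":0,"tz":0.006,"rx":0,"ry":0,"rz":0,"gripper":0.3},{"tx":0,"ty":0,"tz":0,"rx":0,"ry":0,"rz":0,"gripper":0.1},{"tx":0,"ty":0,"tz":0,"rx":0,"ry":0,"rz":0,"gripper":0.0},{"tx":0,"ty":0,"tz":0,"rx":0,"ry":0,"rz":0,"gripper":0}]' 40
python3 - <<'E'
from rig import env,cams
from m import *
s=env.read_state();c=cams.capture("wrist");W=cloud(c)
print(np.round(s["tcp_pos"],4),s["finger_gap"],np.round(s["moment"],2))
im=c["color"][:,:,::-1].copy();cv2.imwrite("pics/i_wrist.png",im)
w=cv2.resize(im[170:320,170:350],None,fx=4,fy=4,interpolation=cv2.INTER_CUBIC)
cv2.imwrite("pics/i_wz.png",w)
E
```

```text
time: 6.32
tcp_pos: [0.5292, -0.1533, 0.1462]
ee_rot: [2.127, 2.31, -0.001]
ft_force: [-13.0, 0.3, 18.4]
finger_gap: 0.126
[ 0.5292 -0.1533  0.1462] 0.1264095943635824 [ 0.01  2.28 -0.07]
```

View pics/i_wz.png

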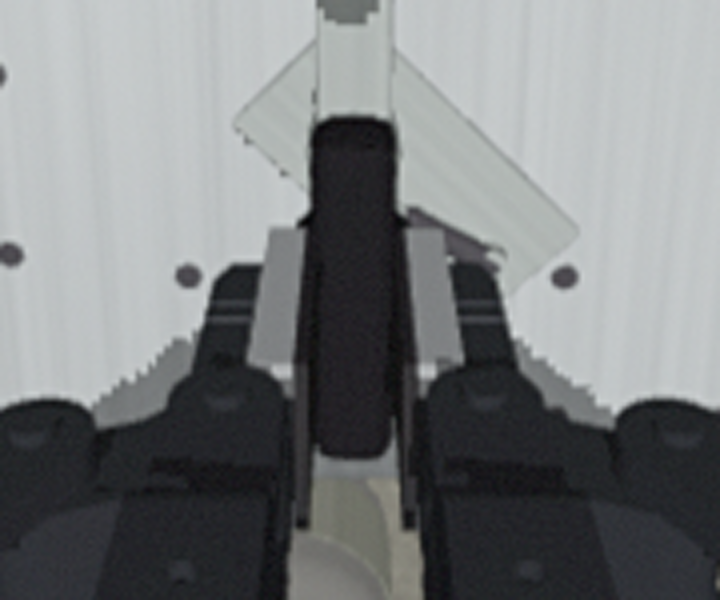

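Now the pads are on the bar (gap ≈11 mm). Relax the small side force and start turning CCW.

```bash
python3 -m crank '[{"tx":-0.0007,"ty":0,"tz":0.001,"rx":0,"ry":0,"rz":0,"gripper":0},{"tx":0,"ty":0,"tz":0,"rx":0,"ry":0,"rz":0.1,"gripper":0},{"tx":0,"ty":0,"tz":0,"rx":0,"ry":0,"rz":0.1,"gripper":0},{"tx":0,"ty":0,"tz":0,"rx":0,"ry":0,"rz":0.1,"gripper":0},{"tx":0,"ty":0,"tz":0,"rx":0,"ry":0,"rz":0.1,"gripper":0}]' 40
python3 - <<'E'
from rig import env,cams
from m import *
s=env.read_state();c=cams.capture("wrist")
print(np.round(s["tcp_pos"],4),s["finger_gap"],np.round(s["ft_force"],2),np.round(s["moment"],2),np.round(s["joint_positions"],2))
im=c["color"][:,:,::-1].copy();cv2.imwrite("pics/j_wrist.png",im)
E
```

```text
time: 7.0
tcp_pos: [0.5287, -0.1534, 0.1463]
ee_rot: [1.621, 2.69, -0.001]
ft_force: [-7.7, -2.5, 8.0]
finger_gap: 0.126
[ 0.5287 -0.1534  0.1463] 0.12597568137205079 [-7.65 -2.55  8.  ] [-0.36  1.38 -0.22] [-0.42  0.13  1.58 -0.    1.43 -0.91]
```

View pics/j_wrist.png

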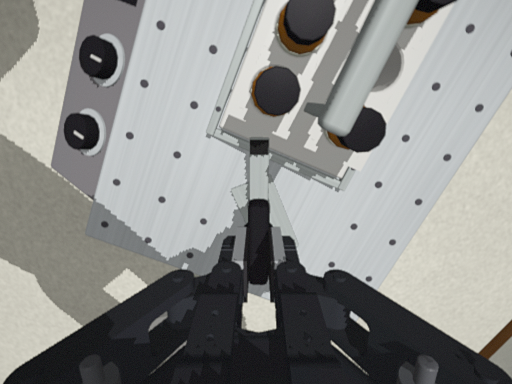

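The dog and T turn with the gripper (T at (259,240), dog pointing up in the tool frame). Continue to about 1.5 rad.

```bash
python3 -m crank '[{"tx":0,"ty":0,"tz":0,"rx":0,"ry":0,"rz":0.14,"gripper":0},{"tx":0,"ty":0,"tz":0,"rx":0,"ry":0,"rz":0.14,"gripper":0},{"tx":0,"ty":0,"tz":0,"rx":0,"ry":0,"rz":0.14,"gripper":0},{"tx":0,"ty":0,"tz":0,"rx":0,"ry":0,"rz":0.14,"gripper":0},{"tx":0,"ty":0,"tz":0,"rx":0,"ry":0,"rz":0.14,"gripper":0},{"tx":0,"ty":0,"tz":0,"rx":0,"ry":0,"rz":0.14,"gripper":0},{"tx":0,"ty":0,"tz":0,"rx":0,"ry":0,"rz":0.14,"gripper":0},{"tx":0,"ty":0,"tz":0,"rx":0,"ry":0,"rz":0.14,"gripper":0}]' 40
python3 - <<'E'
from rig import env,cams
from m import *
s=env.read_state();c=cams.capture("wrist")
print(np.round(s["tcp_pos"],4),s["finger_gap"],np.round(s["ft_force"],2),np.round(s["moment"],2),np.round(s["joint_positions"],2))
im=c["color"][:,:,::-1].copy();cv2.imwrite("pics/k_wrist.png",im)
E
```

```text
time: 8.05
tcp_pos: [0.5282, -0.1542, 0.1463]
ee_rot: [0.057, -3.14, 0.004]
ft_force: [-13.3, -9.0, 8.2]
finger_gap: 0.122
[ 0.5282 -0.1542  0.1463] 0.12194273525146691 [-13.32  -8.99   8.2 ] [-1.58  2.    0.05] [-0.42  0.12  1.58 -0.    1.43 -2.03]
```

View pics/k_wrist.png

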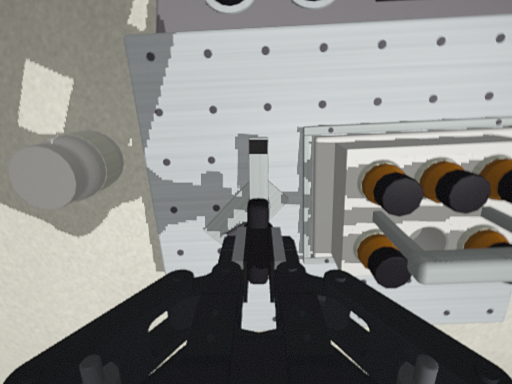

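The hold-down is at about 1.5 rad: the dog at (258,150) lies parallel to the rack's near edge and clear of it. Release, rise, look, then go over the carrying handle.

```bash
python3 -m crank '[{"tx":0,"ty":0,"tz":0,"rx":0,"ry":0,"rz":0,"gripper":0.35},{"tx":0,"ty":0,"tz":0,"rx":0,"ry":0,"rz":0,"gripper":0.35},{"tx":0,"ty":0,"tz":0.01,"rx":0,"ry":0,"rz":0,"gripper":0.35},{"tx":0,"ty":0,"tz":0.02,"rx":0,"ry":0,"rz":0,"gripper":0.35},{"tx":0,"ty":0,"tz":0.03,"rx":0,"ry":0,"rz":0,"gripper":0.35},{"tx":0,"ty":0,"tz":0.03,"rx":0,"ry":0,"rz":0,"gripper":0.5}]' 40
python3 -m crank '[{"tx":0,"ty":0.01,"tz":0,"rx":0,"ry":0,"rz":-0.15,"gripper":0.5},{"tx":-0.001,"ty":0.01,"tz":0,"rx":0,"ry":0,"rz":-0.15,"gripper":0.5},{"tx":-0.001,"ty":0.01,"tz":0,"rx":0,"ry":0,"rz":-0.15,"gripper":0.5},{"tx":-0.001,"ty":0.01,"tz":0,"rx":0,"ry":0,"rz":-0.15,"gripper":0.5},{"tx":-0.001,"ty":0.01,"tz":0,"rx":0,"ry":0,"rz":-0.15,"gripper":0.5},{"tx":-0.001,"ty":0.01,"tz":0,"rx":0,"ry":0,"rz":-0.15,"gripper":0.5},{"tx":-0.001,"ty":0.01,"tz":0,"rx":0,"ry":0,"rz":-0.15,"gripper":0.5},{"tx":-0.001,"ty":0.01,"tz":0,"rx":0,"ry":0,"rz":-0.15,"gripper":0.5}]'
python3 -m crank '[{"tx":0,"ty":0.01,"tz":0,"rx":0,"ry":0,"rz":-0.15,"gripper":0.5},{"tx":0,"ty":0.01,"tz":0,"rx":0,"ry":0,"rz":-0.15,"gripper":0.5},{"tx":0,"ty":0.007,"tz":0,"rx":0,"ry":0,"rz":-0.027,"gripper":0.5},{"tx":0,"ty":0,"tz":0,"rx":0,"ry":0,"rz":0,"gripper":0.5}]'
python3 - <<'E'
from rig import env,cams
from m import *
s=env.read_state();c=cams.capture("wrist")
print(np.round(s["tcp_pos"],4),s["finger_gap"],np.round(s["ft_force"],2),np.round(s["moment"],2),np.round(s["joint_positions"],2))
im=c["color"][:,:,::-1].copy();cv2.imwrite("pics/l_wrist.png",im);meas(c,'w')
o=[]
for n,(y,x) in {"scene":(170,130),"side":(100,220)}.items():
    c=cams.capture(n);meas(c,n);o.append(cv2.resize(c["color"][y:y+110,x:x+110,::-1],(390,390),interpolation=cv2.INTER_CUBIC))
cv2.imwrite("pics/l_two.png",np.hstack(o))
E
```

```text
time: 8.85
tcp_pos: [0.529, -0.1528, 0.2369]
ee_rot: [-0.051, 3.141, -0.0]
ft_force: [-0.5, -0.2, -0.7]
finger_gap: 0.499
time: 9.85
tcp_pos: [0.522, -0.0725, 0.236]
ee_rot: [1.738, 2.616, 0.0]
ft_force: [0.0, -0.7, -0.3]
finger_gap: 0.499
time: 10.35
tcp_pos: [0.522, -0.0455, 0.2358]
ee_rot: [2.134, 2.305, 0.001]
ft_force: [-0.4, 0.4, 0.4]
finger_gap: 0.502
[ 0.522  -0.0455  0.2358] 0.5023666846280724 [-0.36  0.45  0.36] [-0.03 -0.01  0.02] [-0.23  0.03  1.5   0.    1.61 -0.31]
w T 891 rect c [ 530.3 -150. ] [49.4 15. ] yaw -84.9 ztop [0.1789 0.181 ] px c [256.8 292.4] [232 280] [282 301]
w H 1743 rect c [521.4 -37.6] [12.  85.2] yaw 4.69 ztop [0.2101 0.211 ] px c [256.4 192. ] [248 139] [264 247]
scene T 167 rect c [ 532.3 -156.4] [46.7 13.8] yaw -80.69 ztop [0.1791 0.1815] px c [192.2 238.2] [182 232] [202 244]
scene H 210 rect c [522.6 -39.3] [13.  86.2] yaw 4.49 ztop [0.2096 0.2118] px c [219.1 195. ] [208 182] [230 208]
side T 92 rect c [ 528.6 -147.1] [49.8 13.7] yaw -82.32 ztop [0.1757 0.181 ] px c [296.6 138.8] [288 134] [304 143]
side H 146 rect c [519.4 -36.8] [12.8 87.3] yaw 5.39 ztop [0.2095 0.2116] px c [276.2 152.6] [267 142] [286 163]
```

View pics/l_wrist.png

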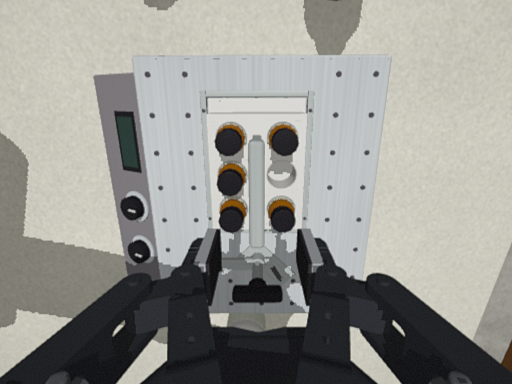

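View pics/l_two.png

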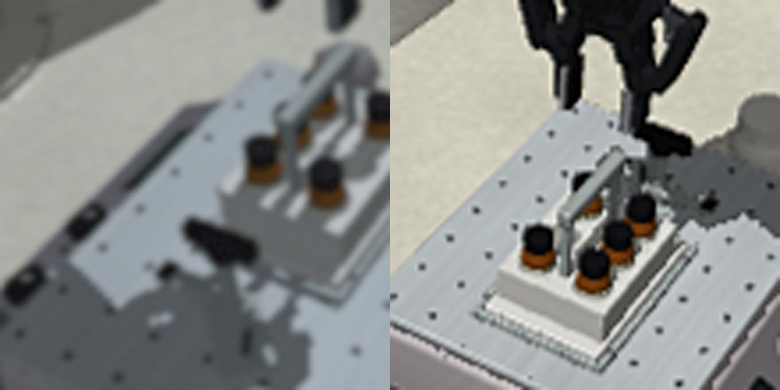

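The hold-down stays open after release (T yaw −85° vs +4.6°, i.e. ≈1.56 rad); the rack is still seated with five vials, the empty socket at (281,172). The carrying handle is at (256,192), centre ≈(0.521,−0.038), top 0.211. I'll align and descend, with tips at real z≈0.187, above the caps.

```bash
python3 -m crank '[{"tx":-0.0015,"ty":0.007,"tz":-0.015,"rx":0,"ry":0,"rz":0,"gripper":0.4},{"tx":0,"ty":0,"tz":-0.02,"rx":0,"ry":0,"rz":0,"gripper":0.4},{"tx":0,"ty":0,"tz":-0.02,"rx":0,"ry":0,"rz":0,"gripper":0.4},{"tx":0,"ty":0,"tz":-0.015,"rx":0,"ry":0,"rz":0,"gripper":0.4},{"tx":0,"ty":0,"tz":-0.009,"rx":0,"ry":0,"rz":0,"gripper":0.4},{"tx":0,"ty":0,"tz":0,"rx":0,"ry":0,"rz":0,"gripper":0.3}]' 80
python3 - <<'E'
from rig import env,cams
from m import *
s=env.read_state();c=cams.capture("wrist")
print(np.round(s["tcp_pos"],4),s["finger_gap"],np.round(s["ft_force"],2),np.round(s["moment"],2))
im=c["color"][:,:,::-1].copy();cv2.imwrite("pics/m_wrist.png",im)
c=cams.capture("side");cv2.imwrite("pics/m_side.png",cv2.resize(c["color"][90:210,220:340,::-1],(560,560),interpolation=cv2.INTER_CUBIC))
E
```

```text
time: 11.25
tcp_pos: [0.5202, -0.0388, 0.1557]
ee_rot: [-2.135, -2.304, 0.001]
ft_force: [-1.0, 0.2, 0.8]
finger_gap: 0.298
[ 0.5202 -0.0388  0.1557] 0.29846113064717006 [-0.98  0.23  0.82] [ 0.06 -0.   -0.01]
```

View pics/m_wrist.png

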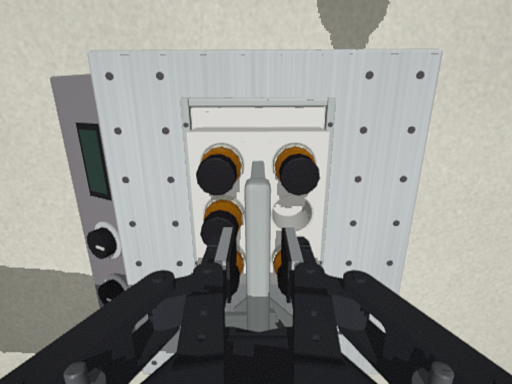

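View pics/m_side.png

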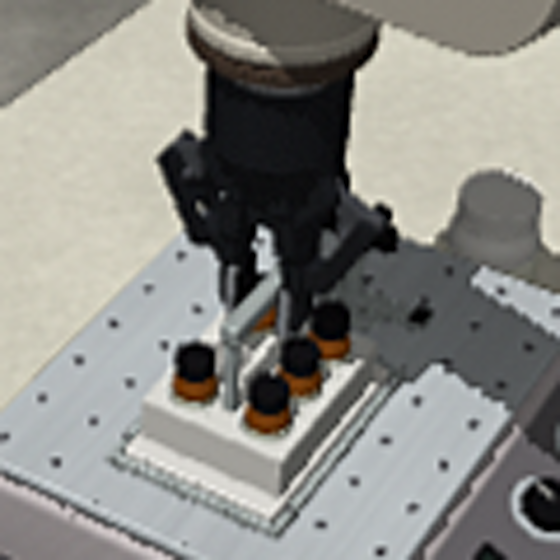

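The bar (258) is centred between the pads (231/285), and the tips stay above the caps. Close.

```bash
python3 -m crank '[{"tx":0,"ty":0,"tz":0,"rx":0,"ry":0,"rz":0,"gripper":0.2},{"tx":0,"ty":0,"tz":0,"rx":0,"ry":0,"rz":0,"gripper":0},{"tx":0,"ty":0,"tz":0,"rx":0,"ry":0,"rz":0,"gripper":0},{"tx":0,"ty":0,"tz":0,"rx":0,"ry":0,"rz":0,"gripper":0}]' 80
python3 -c "
from rig import env
import numpy as np
s=env.read_state();print(np.round(s['ft_force'],2),np.round(s['moment'],2),s['finger_gap'])"
```

```text
time: 11.85
tcp_pos: [0.5202, -0.039, 0.1567]
ee_rot: [2.135, 2.304, -0.0]
ft_force: [-5.0, -0.1, 6.1]
finger_gap: 0.127
[-5.03 -0.12  6.09] [-0.1   0.76  0.09] 0.12682857189135074
```

Firm grip on the bar (same gap as on the 12 mm T). Lift 20 mm slowly and check.

```bash
python3 -m crank '[{"tx":0,"ty":0,"tz":0.002,"rx":0,"ry":0,"rz":0,"gripper":0},{"tx":0,"ty":0,"tz":0.003,"rx":0,"ry":0,"rz":0,"gripper":0},{"tx":0,"ty":0,"tz":0.003,"rx":0,"ry":0,"rz":0,"gripper":0},{"tx":0,"ty":0,"tz":0.003,"rx":0,"ry":0,"rz":0,"gripper":0},{"tx":0,"ty":0,"tz":0.003,"rx":0,"ry":0,"rz":0,"gripper":0},{"tx":0,"ty":0,"tz":0.003,"rx":0,"ry":0,"rz":0,"gripper":0},{"tx":0,"ty":0,"tz":0.003,"rx":0,"ry":0,"rz":0,"gripper":0},{"tx":0,"ty":0,"tz":0,"rx":0,"ry":0,"rz":0,"gripper":0}]' 80
python3 - <<'E'
from rig import env,cams
from m import *
s=env.read_state();print(np.round(s['ft_force'],2),np.round(s['moment'],2),s['finger_gap'])
c=cams.capture("side");cv2.imwrite("pics/n_side.png",cv2.resize(c["color"][90:210,220:340,::-1],(560,560),interpolation=cv2.INTER_CUBIC))
E
```

```text
time: 12.85
tcp_pos: [0.5205, -0.0389, 0.1764]
ee_rot: [2.135, 2.304, 0.0]
ft_force: [0.1, 0.0, -7.0]
finger_gap: 0.123
[ 0.06  0.03 -6.96] [-0.   -0.03 -0.02] 0.12331249382567011
```

View pics/n_side.png

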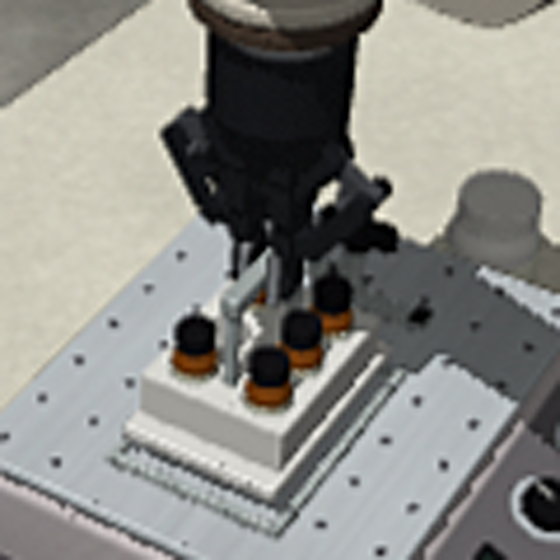

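The rack is free of the frame, level, with about 7 N on the wrist. Lift 60 mm more and settle.

```bash
python3 -m crank '[{"tx":0,"ty":0,"tz":0.006,"rx":0,"ry":0,"rz":0,"gripper":0},{"tx":0,"ty":0,"tz":0.009,"rx":0,"ry":0,"rz":0,"gripper":0},{"tx":0,"ty":0,"tz":0.009,"rx":0,"ry":0,"rz":0,"gripper":0},{"tx":0,"ty":0,"tz":0.009,"rx":0,"ry":0,"rz":0,"gripper":0},{"tx":0,"ty":0,"tz":0.009,"rx":0,"ry":0,"rz":0,"gripper":0},{"tx":0,"ty":0,"tz":0.009,"rx":0,"ry":0,"rz":0,"gripper":0},{"tx":0,"ty":0,"tz":0.006,"rx":0,"ry":0,"rz":0,"gripper":0},{"tx":0,"ty":0,"tz":0.003,"rx":0,"ry":0,"rz":0,"gripper":0}]' 80
python3 -m crank '[{"tx":0,"ty":0,"tz":0,"rx":0,"ry":0,"rz":0,"gripper":0},{"tx":0,"ty":0,"tz":0,"rx":0,"ry":0,"rz":0,"gripper":0},{"tx":0,"ty":0,"tz":0,"rx":0,"ry":0,"rz":0,"gripper":0},{"tx":0,"ty":0,"tz":0,"rx":0,"ry":0,"rz":0,"gripper":0},{"tx":0,"ty":0,"tz":0,"rx":0,"ry":0,"rz":0,"gripper":0},{"tx":0,"ty":0,"tz":0,"rx":0,"ry":0,"rz":0,"gripper":0}]' 80
python3 - <<'E'
from rig import env,cams
from m import *
s=env.read_state();print(np.round(s['ft_force'],2),np.round(s['moment'],2),s['finger_gap'],np.abs(s['qvel']).max())
o=[]
for n,(y,x,h) in {"scene":(140,130,150),"side":(80,210,150)}.items():
    c=cams.capture(n);o.append(cv2.resize(c["color"][y:y+h,x:x+h,::-1],(400,400),interpolation=cv2.INTER_CUBIC))
    W=cloud(c);col=c["color"].astype(int);br=col.sum(-1)
    q=W.reshape(-1,3)
    # block top plane ~ .225
    m=(abs(q[:,2]-.225)<.008)&(abs(q[:,0]-.522)<.05)&(abs(q[:,1]+.04)<.06)&(br.reshape(-1)>400)
    p=q[m];print(n,len(p),np.median(p[:,2]) if len(p) else None)
    if len(p)>30:
        A=np.c_[p[:,:2]-p[:,:2].mean(0),np.ones(len(p))];print('plane',np.linalg.lstsq(A,p[:,2],rcond=None)[0].round(4), 'centre',(p.min(0)+p.max(0))/2)
    m=(q[:,2]>.24)&(q[:,2]<.262)&(abs(q[:,0]-.522)<.05)&(abs(q[:,1]+.04)<.06)&(br.reshape(-1)<150)
    print('caps z 95%',np.percentile(q[m,2],95) if m.sum() else None)
cv2.imwrite("pics/o_two.png",np.hstack(o))
c=cams.capture("wrist");cv2.imwrite("pics/o_wrist.png",c["color"][:,:,::-1])
E
```

```text
time: 13.9
tcp_pos: [0.5205, -0.0389, 0.2365]
ee_rot: [2.135, 2.304, 0.0]
ft_force: [-0.5, 0.0, -6.9]
finger_gap: 0.117
time: 14.65
tcp_pos: [0.5204, -0.0389, 0.2361]
ee_rot: [-2.135, -2.304, 0.0]
ft_force: [-0.5, -0.6, -6.1]
finger_gap: 0.123
[-0.5  -0.57 -6.09] [-0.05 -0.    0.03] 0.12273389261560556 0.001904970036461302
scene 250 0.22438336484284835
plane [-0.0022  0.0023  0.2244] centre [ 0.5237025  -0.03132536  0.22620323]
caps z 95% 0.2555765018271159
side 338 0.22418970860114454
plane [ 0.0013 -0.002   0.224 ] centre [ 0.52028635 -0.0370427   0.22471944]
caps z 95% 0.2557029596963589
```

View pics/o_two.png

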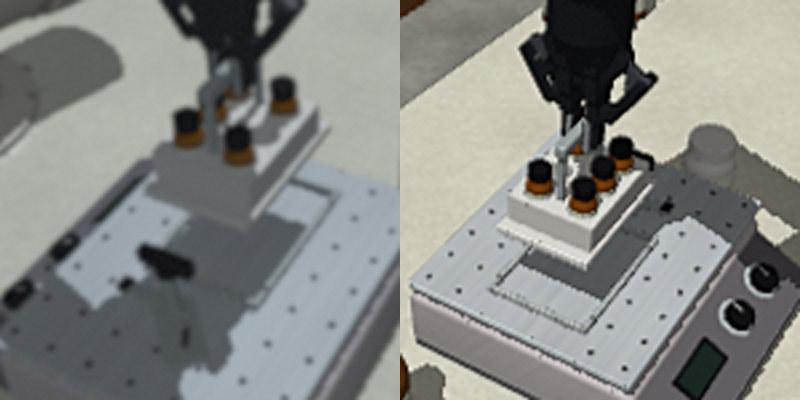

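View pics/o_wrist.png

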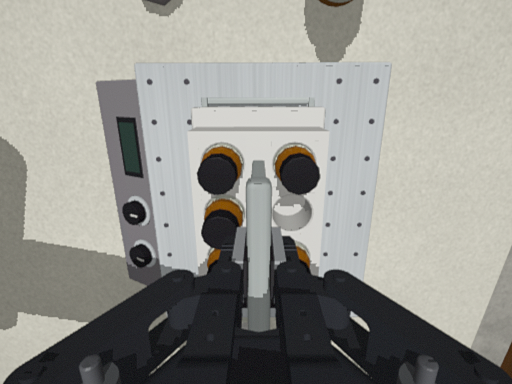

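The rack is held level: its block top is at 0.224, so it sits 79 mm above the platform, and the plane tilt is under 0.003. All five vials are in (caps at 0.2557, 31 mm above the block top, as expected), the T-handle is open at scene crop (165,262), and the arm is still. Handing in.

```bash
python3 -c "
from rig import order
print(order.job_done())"
```

```text
the job is handed in; nothing more can be done
None
```

I opened the hold-down, lifted the rack straight up by its carrying handle, and handed the job in while still holding it over its place. No verdict was reported.

**Last checks before handing in, at 14.65 s:**
- **Hold-down:** the T-handle stayed open after I let go. I measured it at about 1.56 rad then, and it still looked open in the last picture.
- **Rack height and level:** its underside was about 79 mm above the platform. The tilt was under 0.003 rad in both the scene and side views, and it was within about 1 cm of its place sideways.
- **Grip and stillness:** the fingers held the 12 mm bar at 80 N, with about 6–7 N of load on the wrist. All joint speeds were below 0.002 rad/s.
- **Vials:** all five were down in their sockets, with caps 31 mm above the block's top.
- **Bottle, jar and stone:** the arm never went near them. I did not measure their positions again at the end.

**What disagreed or went wrong on the way:**
- **Fingertip height:** the fingers really end about 30 mm above the reported TCP, as all three cameras showed. Because of this, the first attempt to close on the T-handle closed on air; I used the camera heights after that.
- **Collar under the T-handle:** the second attempt stopped on a wider collar just below the bar. I opened, raised 6 mm and gripped the bar itself.
- **Side camera:** it read several mm off the scene camera in x, so I went by the wrist and scene views.
- **Refused moves:** the first two move calls were refused because I had left out the rx and ry values. Nothing moved.

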